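# Nip up a flat lap's flange nut with a pin spanner

### The arm

A 6-joint arm with a two-finger parallel gripper is mounted at the origin on the work surface. World frame = base frame: x ahead of the robot, y to its left, z up, the work surface at z = 0. Lengths are in m, angles in rad, forces in N, time in s.
With the tool pointing down it reaches from about 0.35 to 0.775 m from the base axis. Payload 5.5 kg.
Tool frame: the origin (TCP) lies midway between the tips of the shut fingers; the grasp point (between the pads) lies 19 mm behind it; z points along the fingers, y is the line along which they close (so a half turn about z gives the same grasp; the last joint's range is limited). The gripper opens to 85 mm and grips with 20 to 120 N. Pads are 22 mm wide; open, the fingers measure 114 mm over their backs; the gripper's body (76 mm by 85 mm) begins 54 mm behind the grasp point. The pads swing forward as they close: fully open they stand 13 mm farther back than shut.
Start: joints at [1.085, 0.313, 0.046, 1.304, 0, 1.431], TCP at [0.195, 0.541, 0.231] pointing down, gripper open.
Joint ranges: [-2.76, 2.76], [-0.86, 1.69], [-1.03, 1.26], [-2.2, 2.34], [-1.47, 1.5], [-3.14, 3.14]. Speed limits (rad/s): [2.57, 2.57, 3.14, 3.14, 3.14, 3.14].

### API

Orientations are given as a unit quaternion [w, x, y, z].
In Python, from workcell import env gives the robot as it stands. The module is installed in compiled form; this text tells all that it offers.
- The arm moves only by the tool servo_tool, never from a script. Its argument "increments" is a list of rows, each an object of numbers: "grip": the closure, from 0 (fully open) to 1 (shut); "x", "y", "z": the shift along the tool's x, y, z in mm; "roll": the turn about the tool's z in degrees. In form: [{"grip": .., "x": .., "y": .., "z": .., "roll": ..}, ...]. A call has 1 to 5 rows; each row shifts and turns the commanded pose from where the row before left it, along the tool's axes as they then stand; what a row does not reach is not made up. A row lasts 1/12 s, in which the tool goes at most 41.7 mm and 7.16 degrees, less where a joint would pass 70% of its speed; a pose out of reach is approached as far as the arm can. A call is refused whole if a number of a shift passes 41.7 or a number of a turn 7.16, either way. A call with a gripper value outside its range is refused whole. The fingers move at their own pace and stop on an object; "grip_force" is the grip in N (left out, the last holds). Time passes only in rows, so rows that do not move let the fingers close. It gives the time, the measured TCP pose, the force, the opening and the grip force at its end, in the units of the state.
- env.get_state(): the state, without advancing time (a new reading comes with each control period).
- env.read_camera(name): name is "scene" or "top" or "wrist"; returns the picture (420x560x3 uint8, red, green, blue); there is no depth.
- env.get_calibration(name): a dict with "vertical_fov" (degrees; the focal length in pixels is half the picture's height over the tangent of half this angle, whatever the lens; pixels are square), "cx", "cy" (the principal point, pixels), "rvec" (rotation vector, rad) and "tvec" (3), from world to camera coordinates, as OpenCV has them; the wrist camera has in their place "tool_from_camera" (4x4, takes a point from camera to tool coordinates, whose origin is the TCP and whose axes are the flange's). Camera axes: x right, y down, z forward; pixel columns grow to the right and rows downward; lengths in m; the calibration is good to about 2 mm. The wrist camera is an equidistant fisheye: a pixel r from the principal point sees the ray r / f radians off the axis. A picture is of the moment at which its call begins: read the wrist's pose just before it. get_calibration takes no time and is no camera call.
- env.hand_in(): hands the job in; it is judged then, once.
The state is a dict: "clock": time; "joint_pos": joint angles; "qvel": joint speeds; "tau": joint torques, N m; "tcp_pos": TCP position; "orientation": TCP orientation; "wrist_force": force on the tool from outside, world axes, zero at the start; "ft_torque": the same for the moment, N m; "finger_gap": finger opening in m; "grip_force": force on a finger pad.
Only numpy, scipy, OpenCV 4.12 (cv2) and the standard library are available. Lean on these libraries where they do the work, as an engineer would, in place of code of your own. Each camera call takes 0.05 s, during which the arm holds its last target. There are 200 camera calls.

### The job

The lap has just been changed and its brass nut is only finger tight: put both prongs of the red-handled pin spanner into the nut's two holes, pressing no more than lightly until they have dropped fully in, then turn the nut clockwise (seen from above) until it bears and pull it up firm, without overtightening it. Then lift the spanner off and lay it flat, prongs down, on the brown mat again, leaving everything else where it is.

Things in the scene. Friction and masses are not known exactly. Their poses are not given: they have to be found in the camera images.
- spanner: Pin spanner, 0.22 kg, 188 mm long: steel fork, red grip 20 wide, 19 tall. Origin midway between the prong tips, at their level; x leads away from the handle, y from prong to prong, z up. Prongs at y = +-22, 6 mm thick, standing 7 mm below the fork (5 mm plate). Grip at x = -180 to -76, z = 0 to 19 (level with the tips: it lies level on a flat). Take the grip across y at x about -95.
- nut_top (a point): Middle of the brass nut's top face (z up), between its two round holes, which lie on its y axis at y = +-22 mm and are 7 mm wide, 10 mm deep; the fork rests on the face when the prongs are fully in. Either prong fits either hole. Spindle stub (16 mm wide) stands 3 mm above the face. It turns about this point's upright axis; its start angle varies.
- nut: Knurled brass nut, 64 mm wide, 13 mm high, on a steel washer on the lap; its top is 20 mm above the lap, 120 mm above the table. Origin in the middle of its underside, axes as nut_top. Running down it takes 0.25 N m, for 0.3 to 1.1 rad (not known beforehand); then it bears on the lap and resists with 0.9 N m, rising by 12 N m per rad. Firm is 1.2 to 1.7 N m. It stays where it is left.
- hole (a point): The nut's hole at y = +22 mm: its mouth, in the plane of the nut's top face; it goes round with the nut.
- prong_a: The spanner's prong at y = +22 mm: origin in the middle of its tip, axes as the spanner's. Each prong pushes on its hole's side with about (torque on the nut) / 44 mm.
- prong_b: The spanner's prong at y = -22 mm, likewise.
- mat: Brown bench mat, 270 (x) by 230 (y) by 3 mm, fixed; origin in the middle of its underside. The spanner lies on its +y half with its prongs towards mat +x, a wrench on its -y half.
- machine: Green flat lap, fixed: 300 by 300 by 70 mm case, round grey pan (268 mm, rim at 94 mm) with a copper lap (200 mm, its top 100 mm above the table), the nut in the middle; spindle locked. Origin under its centre. Nothing on it is higher than the nut and spindle.
- wrench: Steel open-end wrench, 170 mm, lying on the mat: leave alone. Origin in the middle of its underside.
- geode: Purple and grey half geode, 108 mm wide, 44 mm high: leave alone.
- polish_jar: Jar with a yellow lid, 64 mm wide, 62 mm high: leave alone.
- water_bottle: Clear bottle with a blue cap, 62 mm wide, 190 mm high: leave alone.
- brush: Bench brush, 190 mm long, lying: leave alone.
- spare_lap: Spare copper lap, 199 mm wide, 6 mm thick, lying flat: leave alone.
- pliers: Pliers with orange handles, lying, about 165 mm long: leave alone.
Not all that is in view belongs to the job. What is shaped like the spanner but orange is not meant.

How it is judged:
On the way, in this order (a step that is already met when the one before it is completed fails the run):
1. both prongs are in the nut's two holes, at least 5 of their 7 mm deep (z of spanner in the frame of nut_top below -0.005 m and horizontal distance between spanner and nut_top below 0.004 m and angle between the y axis of spanner and the y axis of nut_top, either way round below 0.12 rad and angle between spanner's own z axis and vertical below 0.15 rad), for 0.2 s.
2. with both prongs in the holes the nut has been turned down until it bears, and is pulled up firm: each prong bears on it with more than 22 N (z of spanner in the frame of nut_top below -0.003 m and horizontal distance between spanner and nut_top below 0.005 m and distance of hole from where it was at the start of the episode above 0.0055 m and contact force between each of prong_a, prong_b and nut above 22 N), for 0.2 s.
At the end, for the whole second after the job is handed in: The nut has been turned by at least 0.25 rad; the spanner lies released, still and level (within 0.12 rad) on the mat, prongs down, its prong end over the mat; the rest is within 20 mm of where it was (distance of hole from where it was at the start of the episode above 0.0055 m and height (world z) of spanner below 0.008 m and angle between spanner's own z axis and vertical below 0.12 rad and linear speed of spanner below 0.02 m/s and x of spanner in the frame of mat between -0.14 and 0.14 m and y of spanner in the frame of mat between -0.115 and 0.115 m); the robot touches nothing.
It fails at once if the spanner is pressed on the nut with more than 35 N before the nut is turned, while its prongs are not in the holes (distance of hole from where it was at the start of the episode below 0.0055 m and contact force between spanner and nut above 35 N and z of spanner in the frame of nut_top above -0.003 m).
It fails at once if the nut is overtightened: a prong bears on it with more than 45 N (contact force between any of prong_a, prong_b and nut above 45 N).
It fails at once if a bystander is moved by more than 20 mm (distance of any of wrench, geode, polish_jar, water_bottle, brush, spare_lap, pliers from where it was at the start of the episode above 0.02 m).
It also fails if it takes over 59 s, if anything falls off the work surface, if the arm or the gripper's body presses on something with over 40 N, if the wrist force passes 120 N, or if a joint passes its speed limit or range.

## Working session

There is one attempt and no reset: what is moved stays moved. The work goes in short steps, Python scripts to look and compute and a tool call to move; the robot and the scene stay as the last step left them, time stands still between calls to the robot, and variables do not carry over. Pictures are saved under pics/ and viewed, at most 10 in all, crops included, and the job is handed in when it is done.

Besides the shell and the picture viewer there is one more tool, called after "Call:" as name([rows], argument=value, ...), one row to a line, values as JSON. servo_tool: Moves the arm, as the interface text tells. Its arguments: {"type":"object","properties":{"increments":{"type":"array"},"grip_force":{"type":"number"}},"required":["increments"]}

```bash
mkdir -p pics
cat > h.py <<'E'
import numpy as np, cv2
from workcell import env
from scipy.spatial.transform import Rotation as R
def snap(n,f):
    s=env.get_state(); im=env.read_camera(n); cv2.imwrite('pics/'+f,im[:,:,::-1]); return s,im
def ray(n,uv,s=None):
    c=env.get_calibration(n); f=210/np.tan(np.radians(c['vertical_fov'])/2)
    d=np.array([(uv[0]-c['cx'])/f,(uv[1]-c['cy'])/f])
    if n=='wrist':
        r=np.hypot(*d); k=np.sin(r)/max(r,1e-9); d=np.array([d[0]*k,d[1]*k,np.cos(r)])
        T=np.array(c['tool_from_camera']); q=np.array(s['orientation']); Rt=R.from_quat(q[[1,2,3,0]]).as_matrix()
        return np.array(s['tcp_pos'])+Rt@T[:3,3], Rt@T[:3,:3]@d
    M=cv2.Rodrigues(np.array(c['rvec'],float))[0]; t=np.array(c['tvec'],float).ravel()
    return -M.T@t, M.T@np.array([d[0],d[1],1])
def onz(n,uv,z,s=None):
    o,d=ray(n,uv,s); return o+d*(z-o[2])/d[2]
E
python3 - <<'E'
from h import *
s,t=snap('top','top0.png'); _,c=snap('scene','sc0.png')
print(s); 
for n in('top','scene','wrist'): print(n,env.get_calibration(n))
E
```

```text
{'clock': 0.0, 'joint_pos': array([ 1.08538136e+00,  3.14000046e-01,  4.49632229e-02,  1.30359345e+00,
       -4.20221303e-06,  1.43121725e+00]), 'qvel': array([ 0.00031645,  0.00033097, -0.00185597, -0.00075303,  0.00110098,
        0.00068387]), 'tau': array([ 7.26192156e-04, -4.80623281e+01,  2.98535782e+01,  1.95620977e-02,
       -1.99672172e-04,  8.80238868e-07]), 'tcp_pos': array([0.19467112, 0.54049508, 0.23040263]), 'orientation': array([-2.79910038e-04,  1.72057431e-01,  9.85086493e-01, -8.73206340e-04]), 'wrist_force': array([-0.4720213 ,  0.16930406, -0.92752456]), 'ft_torque': array([-0.08209307,  0.04759686, -0.04159395]), 'grip_force': 0.0, 'finger_gap': 0.08542960054407345}
top {'vertical_fov': 52.76109286574295, 'cx': 286.05481493472445, 'cy': 208.39177661925396, 'rvec': array([ 2.16053519, -2.19003451,  0.11286654]), 'tvec': array([0.01474148, 0.51122079, 1.28488584])}
scene {'vertical_fov': 46.332010699460184, 'cx': 279.9250466926236, 'cy': 214.6288965919975, 'rvec': array([ 2.10263922,  1.66291482, -0.44260418]), 'tvec': array([-0.09974374, -0.360596  ,  1.91088769])}
wrist {'vertical_fov': 65.70646984690485, 'cx': 278.2093597300749, 'cy': 209.0334853085525, 'tool_from_camera': array([[-9.59257341e-04, -9.48960687e-01, -3.15392921e-01,
         8.13724823e-02],
       [ 9.99999507e-01, -9.91707938e-04, -5.75948952e-05,
         2.22160647e-05],
       [-2.58122372e-04, -3.15392820e-01,  9.48961170e-01,
        -1.42550046e-01],
       [ 0.00000000e+00,  0.00000000e+00,  0.00000000e+00,
         1.00000000e+00]])}
```

View pics/top0.png

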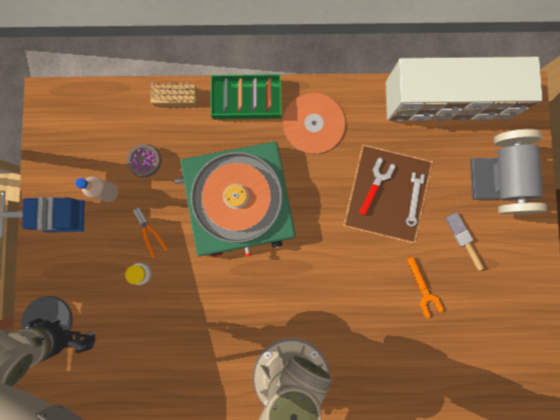

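View pics/sc0.png

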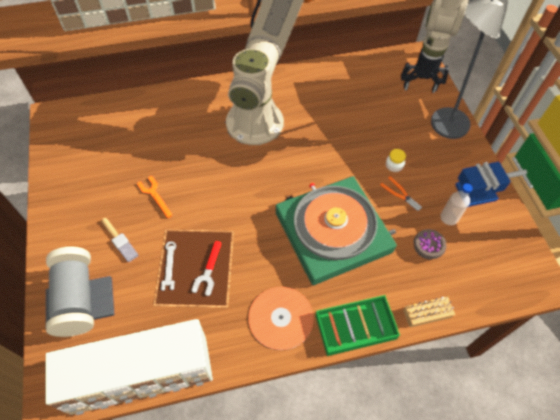

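The top view shows the red spanner with its grip at about (370,200) and fork at (383,168), lying on the brown mat beside the wrench at (415,198). An orange look-alike is at (425,288), off the mat. The nut is at (235,196) on the lap. The red one on the mat fits the description; I'll confirm it in a crop.

Run:
```python
from h import *
im=cv2.imread('pics/top0.png'); 
a=cv2.resize(im[140:250,340:440],None,fx=4,fy=4,interpolation=cv2.INTER_CUBIC); b=cv2.resize(im[160:230,200:270],(440,440),interpolation=cv2.INTER_CUBIC)
cv2.imwrite('pics/crop.png',cv2.copyMakeBorder(np.hstack([a,b]),0,0,0,0,0)[:, :800] if a.shape[1]+440<=800 else cv2.resize(np.hstack([a,b]),(798,418)))
h=cv2.cvtColor(im,cv2.COLOR_BGR2HSV); m=(((h[...,0]<5)|(h[...,0]>174))&(h[...,1]>170)&(h[...,2]>110)).astype(np.uint8)
m[:, :345]=0;m[:,440:]=0
n,l,st,ce=cv2.connectedComponentsWithStats(m)
i=1+np.argmax(st[1:,4]); print(st[i],ce[i])
pts=np.argwhere(l==i)[:,::-1]; W=np.array([onz('top',p,.018)[:2] for p in pts]); c=W.mean(0); w,v=np.linalg.eigh(np.cov((W-c).T)); ax=v[:,1]; 
if ax[0]<0: ax=-ax
pr=(W-c)@ax; print('grip centre',c,'axis',ax,np.degrees(np.arctan2(ax[1],ax[0])),'ext',pr.min(),pr.max())
print('spanner origin est',c+ax*0.128,'fork px',onz('top',(383,165),.015))
m=((h[...,0]>17)&(h[...,0]<32)&(h[...,1]>100)&(h[...,2]>120)).astype(np.uint8); m[:, :210]=0;m[:,262:]=0;m[:170]=0;m[225:]=0
n,l,st,ce=cv2.connectedComponentsWithStats(m);i=1+np.argmax(st[1:,4]); print('nut',st[i],ce[i],onz('top',ce[i],.12))
```

```text
[360 184  19  31 227] [368.55066079 199.35242291]
grip centre [ 0.53698524 -0.24995841] axis [ 0.88781078 -0.46020866] -27.40057282856968 ext -0.05057345797630402 0.051186007797590555
spanner origin est [ 0.65062502 -0.30886511] fork px [ 0.64564876 -0.2997052   0.015     ]
nut [225 185  21  21 328] [234.87195122 195.20426829] [0.54215751 0.1550689  0.12      ]
```

View pics/crop.png

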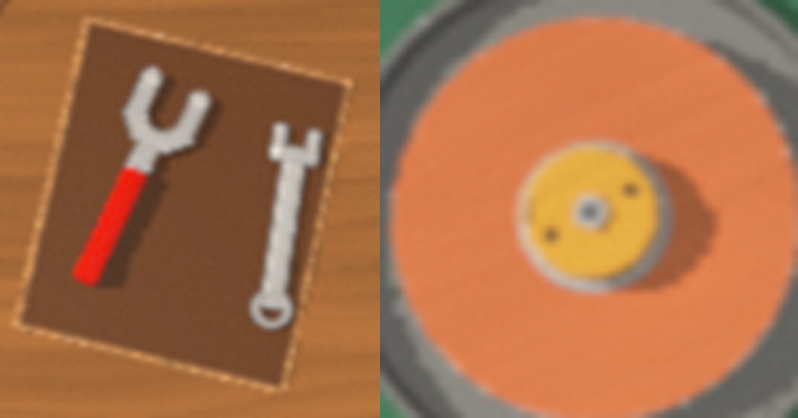

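Crop confirmed: the red spanner lies on the mat, fork up-right, and the nut's holes are at crop (551,235) and (630,189). I'll go over the nut first for a close look.

Call:
servo_tool([
  {"grip": 0,"x": -20,"y": -10,"z": 0,"roll": 0},
  {"grip": 0,"x": -35,"y": -19,"z": 0,"roll": 0},
  {"grip": 0,"x": -35,"y": -19,"z": 0,"roll": 0},
  {"grip": 0,"x": -35,"y": -19,"z": 0,"roll": 0},
  {"grip": 0,"x": -35,"y": -19,"z": 0,"roll": 0},
])

```text
clock: 0.52
tcp_pos: [0.3168, 0.4043, 0.2308]
orientation: [-0.0, 0.172, 0.985, -0.0]
wrist_force: [0.8, 0.5, -0.7]
finger_gap: 0.0852
grip_force: 0.0
```

Call:
servo_tool([
  {"grip": 0,"x": -35,"y": -19,"z": 0,"roll": 0},
  {"grip": 0,"x": -35,"y": -19,"z": 0,"roll": 0},
  {"grip": 0,"x": -35,"y": -19,"z": 0,"roll": 0},
  {"grip": 0,"x": -35,"y": -19,"z": 0,"roll": 0},
  {"grip": 0,"x": -35,"y": -19,"z": 0,"roll": 0},
])

```text
clock: 0.93
tcp_pos: [0.4494, 0.2554, 0.2311]
orientation: [-0.0, 0.172, 0.985, -0.0]
wrist_force: [0.1, 0.6, -0.3]
finger_gap: 0.0856
grip_force: 0.0
```

Call:
servo_tool([
  {"grip": 0,"x": -35,"y": -19,"z": 0,"roll": 0},
  {"grip": 0,"x": -35,"y": -19,"z": 0,"roll": 0},
  {"grip": 0,"x": -33,"y": -18,"z": 0,"roll": 0},
  {"grip": 0,"x": 0,"y": 0,"z": 0,"roll": 0},
  {"grip": 0,"x": 0,"y": 0,"z": 0,"roll": 0},
])

```text
clock: 1.35
tcp_pos: [0.5275, 0.1677, 0.2304]
orientation: [-0.001, 0.174, 0.985, -0.0]
wrist_force: [0.3, -0.3, 0.4]
finger_gap: 0.0853
grip_force: 0.0
```

```bash
cat >> h.py <<'E'
def yaw(s):
    q=np.array(s['orientation']); x=R.from_quat(q[[1,2,3,0]]).as_matrix()[:,0]; return np.degrees(np.arctan2(x[1],x[0]))
def plan(p,yw,s=None):
    s=s or env.get_state(); q=np.array(s['orientation']); M=R.from_quat(q[[1,2,3,0]]).as_matrix()
    d=(np.array(p)-s['tcp_pos'])@M*1000; r=-((yw-yaw(s)+180)%360-180)
    print('t',round(s['clock'],2),'tcp',np.round(s['tcp_pos'],4),'yaw',round(yaw(s),2),'F',np.round(s['wrist_force'],1),'gap',round(s['finger_gap'],4),'-> d',np.round(d,1),'roll',round(r,2))
E
python3 - <<'E'
from h import *
s,im=snap('wrist','w1.png'); plan([.54,-.25,.2],152.6,s)
E
```

```text
t 1.35 tcp [0.5275 0.1677 0.2304] yaw 159.95 F [ 0.3 -0.3  0.4] gap 0.0853 -> d [-155.  -388.1   30.4] roll 7.35
```

View pics/w1.png

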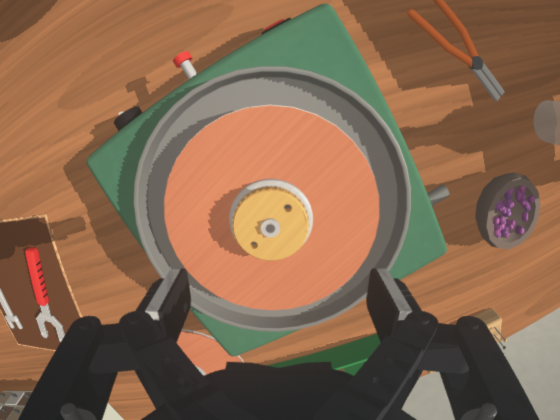

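The wrist view shows the nut centred near (270,228) with its holes at about (289,208) and (253,245); no obstruction. I'll measure these and move on to the spanner.

```bash
cat >> h.py <<'E'
def dark(im,uv,r,thr=None):
    g=im.astype(float).min(2) if im.ndim==3 else im
    u,v=map(int,uv); p=im[v-r:v+r+1,u-r:u+r+1].astype(float).sum(2); w=np.clip(np.percentile(p,60)-p-0.25*(np.percentile(p,60)-p.min()),0,None)
    yy,xx=np.mgrid[v-r:v+r+1,u-r:u+r+1]; return np.array([(w*xx).sum(),(w*yy).sum()])/w.sum()
E
python3 - <<'E'
from h import *
im=cv2.imread('pics/w1.png'); s=env.get_state()
a=dark(im,(289,208),6); b=dark(im,(253,245),6); A=onz('wrist',a,.12,s);B=onz('wrist',b,.12,s)
print(a,b,A,B,'mid',(A+B)/2,'dist',np.linalg.norm(A-B),'ang',np.degrees(np.arctan2(*(A-B)[1::-1])))
E
```

```text
[287.50168 207.35112] [253.8910951  244.43637123] [0.53005795 0.17565606 0.12      ] [0.55170739 0.13754165 0.12      ] mid [0.54088267 0.15659886 0.12      ] dist 0.0438338448305951 ang 119.59709635351383
```

Call:
servo_tool([
  {"grip": 0,"x": -10,"y": -20,"z": 0,"roll": 0},
  {"grip": 0,"x": -17,"y": -36,"z": 0,"roll": 0},
  {"grip": 0,"x": -17,"y": -36,"z": 0,"roll": 0},
  {"grip": 0,"x": -17,"y": -36,"z": 0,"roll": 0},
  {"grip": 0,"x": -17,"y": -36,"z": 0,"roll": 0},
])

```text
clock: 1.82
tcp_pos: [0.5435, -0.0106, 0.2314]
orientation: [-0.0, 0.17, 0.985, 0.0]
wrist_force: [0.7, -0.4, 0.2]
finger_gap: 0.0854
grip_force: 0.0
```

Call:
servo_tool([
  {"grip": 0,"x": -17,"y": -36,"z": 0,"roll": 0},
  {"grip": 0,"x": -17,"y": -36,"z": 0,"roll": 0},
  {"grip": 0,"x": -17,"y": -36,"z": 0,"roll": 0},
  {"grip": 0,"x": -17,"y": -36,"z": 0,"roll": 0},
  {"grip": 0,"x": -17,"y": -36,"z": 15,"roll": 0},
])

```text
clock: 2.23
tcp_pos: [0.5646, -0.2089, 0.2194]
orientation: [0.002, 0.171, 0.985, -0.001]
wrist_force: [1.1, 1.0, 0.4]
finger_gap: 0.0853
grip_force: 0.0
```

Call:
servo_tool([
  {"grip": 0,"x": -17,"y": -36,"z": 15,"roll": 0},
  {"grip": 0,"x": -5,"y": -14,"z": 20,"roll": 0},
  {"grip": 0,"x": 0,"y": 0,"z": 10,"roll": 7.1},
  {"grip": 0,"x": 0,"y": 0,"z": 0,"roll": 0.3},
  {"grip": 0,"x": 0,"y": 0,"z": 0,"roll": 0},
])

```text
clock: 2.65
tcp_pos: [0.5666, -0.2602, 0.1713]
orientation: [-0.001, 0.233, 0.972, 0.001]
wrist_force: [0.1, -0.3, 0.6]
finger_gap: 0.0856
grip_force: 0.0
```

Run:
```python
from h import *
s,im=snap('wrist','w2.png'); plan([.566,-.265,.17],152.6,s)
```

```text
t 2.65 tcp [ 0.5666 -0.2602  0.1713] yaw 153.03 F [ 0.1 -0.3  0.6] gap 0.0856 -> d [-1.7 -4.5  1.3] roll 0.43
```

View pics/w2.png

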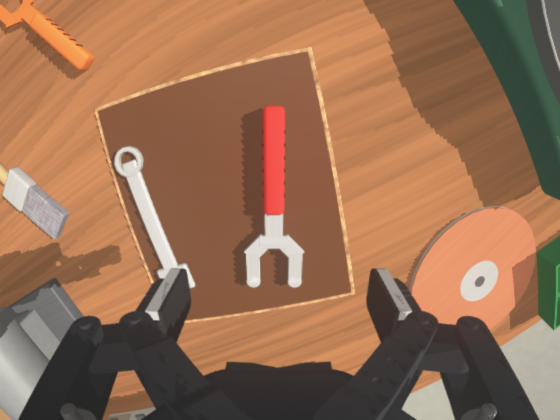

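The wrist view shows the red spanner: grip from (274,107) to (274,214), prong tips at about (254,282) and (295,282). The wrench at (150,215) is clear of the fingers.

```bash
cat >> h.py <<'E'
def grip(im,s,ztop):
    h=cv2.cvtColor(im,cv2.COLOR_RGB2HSV); m=(((h[...,0]<5)|(h[...,0]>174))&(h[...,1]>190)&(h[...,2]>110)).astype(np.uint8)
    n,l,st,ce=cv2.connectedComponentsWithStats(m); i=1+np.argmax(st[1:,4]); p=np.argwhere(l==i)[:,::-1]
    W=np.array([onz('wrist',q,ztop,s)[:2] for q in p]); c=W.mean(0); w,v=np.linalg.eigh(np.cov((W-c).T)); ax=v[:,1]; ax=ax if ax[0]>0 else -ax
    pr=(W-c)@ax; e=np.percentile(pr,[.5,99.5]); pc=(W-c)@[-ax[1],ax[0]]
    return c,ax,e,np.percentile(pc,[1,99])
E
python3 - <<'E'
from h import *
s=env.get_state(); im=cv2.imread('pics/w2.png')[:,:,::-1].copy()
c,ax,e,pc=grip(im,s,.022); print(c,ax,np.degrees(np.arctan2(ax[1],ax[0])),e,pc)
h=cv2.cvtColor(im,cv2.COLOR_RGB2HSV); m=((h[...,1]<50)&(h[...,2]>120)).astype(np.uint8); m[:, :235]=0;m[:,315:]=0;m[:200]=0;m[300:]=0
yy,xx=np.nonzero(m); P=np.array([onz('wrist',q,.015,s)[:2] for q in zip(xx,yy)]); u=(P-c)@ax; v=(P-c)@np.array([-ax[1],ax[0]])
print('fork along max',u.max(),'v',v.min(),v.max())
k=u>u.max()-.02
for sg in (1,-1):
    kk=k&(v*sg>0); print('prong',sg,v[kk].min(),v[kk].max(),u[kk].max())
# grip end at -76
o=c+ax*(e[1]+.076); g=o-ax*.095; y=np.degrees(np.arctan2(ax[1],ax[0]))+180; print('origin',o,'mid-based',c+ax*.128,'grasp',g); plan([g[0],g[1],.1],y,s)
E
```

```text
Traceback (most recent call last):
  File "h.py", line 29, in grip
    n,l,st,ce=cv2.connectedComponentsWithStats(m); i=1+np.argmax(st[1:,4]); p=np.argwhere(l==i)[:,::-1]
                                                       ~~~~~~~~~^^^^^^^^^^
ValueError: attempt to get argmax of an empty sequence
```

```bash
sed -i 's/h\[...,1\]>190/h[...,1]>150/; s/(h\[...,0\]<5)|/(h[...,0]<6)|/' h.py
cat > m.py <<'E'
from h import *
s=env.get_state(); im=cv2.imread('pics/w2.png')[:,:,::-1].copy()
print(im[160,274],cv2.cvtColor(im,cv2.COLOR_RGB2HSV)[160,274])
c,ax,e,pc=grip(im,s,.022); print(c,ax,np.degrees(np.arctan2(ax[1],ax[0])),e,pc)
h=cv2.cvtColor(im,cv2.COLOR_RGB2HSV); m=((h[...,1]<50)&(h[...,2]>120)).astype(np.uint8); m[:, :235]=0;m[:,315:]=0;m[:200]=0;m[300:]=0
yy,xx=np.nonzero(m); P=np.array([onz('wrist',q,.015,s)[:2] for q in zip(xx,yy)]); u=(P-c)@ax; v=(P-c)@np.array([-ax[1],ax[0]])
print('fork along max',u.max(),'v',v.min(),v.max())
k=u>u.max()-.02
for sg in (1,-1):
    kk=k&(v*sg>0); print('prong',sg,v[kk].min(),v[kk].max(),u[kk].max())
o=c+ax*(e[1]+.076); g=o-ax*.095; y=np.degrees(np.arctan2(ax[1],ax[0]))+180; print('origin',o,'mid-based',c+ax*.128,'grasp',g); plan([g[0],g[1],.1],y,s)
E
python3 m.py
```

```text
[245  84  77] [  1 175 245]
[ 0.53709292 -0.2499595 ] [ 0.89118766 -0.45363482] -26.977130533002494 [-0.04871175  0.05149028] [-0.00998093  0.00977636]Traceback (most recent call last):
  File "m.py", line 6, in <module>
    yy,xx=np.nonzero(m); P=np.array([onz('wrist',q,.015,s)[:2] for q in zip(xx,yy)]); u=(P-c)@ax; v=(P-c)@np.array([-ax[1],ax[0]])
                                     ~~~^^^^^^^^^^^^^^^^^^
  File "h.py", line 16, in onz
    o,d=ray(n,uv,s); return o+d*(z-o[2])/d[2]
        ~~~^^^^^^^^
  File "h.py", line 7, in ray
    c=env.get_calibration(n); f=210/np.tan(np.radians(c['vertical_fov'])/2)
ValueError: time passes only in moves, steps and waits
```

```bash
sed -i 's/c=env.get_calibration(n); f=/c=cal(n); f=/' h.py
cat >> h.py <<'E'
import functools
@functools.cache
def cal(n): return env.get_calibration(n)
E
python3 m.py
```

```text
[245  84  77] [  1 175 245]
[ 0.53709292 -0.2499595 ] [ 0.89118766 -0.45363482] -26.977130533002494 [-0.04871175  0.05149028] [-0.00998093  0.00977636]
fork along max 0.13852564676695542 v -0.030716260401351215 0.02981853532156932
prong 1 0.014715778776281257 0.028826440042908467 0.13852564676695542
prong -1 -0.030062414390048756 -0.015035067280432489 0.13737836752890983
origin [ 0.65071068 -0.30779353] mid-based [ 0.65116494 -0.30802476] grasp [ 0.56604785 -0.26469823]
t 2.7 tcp [ 0.5672 -0.2604  0.1724] yaw 153.07 F [-0.7  0.3  0.5] gap 0.0855 -> d [-0.9 -4.4 72.4] roll 0.04
```

Call:
servo_tool([
  {"grip": 0.2,"x": -1,"y": -4.4,"z": 30,"roll": 0},
  {"grip": 0.2,"x": 0,"y": 0,"z": 35,"roll": 0},
  {"grip": 0.2,"x": 0,"y": 0,"z": 35,"roll": 0},
  {"grip": 0.2,"x": 0,"y": 0,"z": 20,"roll": 0},
  {"grip": 0.2,"x": 0,"y": 0,"z": 0,"roll": 0},
])

```text
clock: 3.12
tcp_pos: [0.5637, -0.2632, 0.0483]
orientation: [-0.003, 0.233, 0.972, 0.001]
wrist_force: [-0.5, 0.1, -1.4]
finger_gap: 0.0683
grip_force: 0.0
```

Run:
```python
from h import *
plan([.56605,-.2647,.005],153.02)
```

```text
t 3.12 tcp [ 0.5637 -0.2632  0.0483] yaw 153.04 F [-0.5  0.1 -1.4] gap 0.0683 -> d [-3.1 -0.3 43.3] roll 0.02
```

Call:
servo_tool([
  {"grip": 0.2,"x": -1,"y": 0,"z": 20,"roll": 0},
  {"grip": 0.2,"x": 0,"y": 0,"z": 15,"roll": 0},
  {"grip": 0.2,"x": 0,"y": 0,"z": 6,"roll": 0},
  {"grip": 0.2,"x": 0,"y": 0,"z": 0,"roll": 0},
  {"grip": 0.2,"x": 0,"y": 0,"z": 0,"roll": 0},
])

```text
clock: 3.53
tcp_pos: [0.5678, -0.2669, 0.0127]
orientation: [0.001, 0.234, 0.972, -0.0]
wrist_force: [-0.2, -0.1, 0.2]
finger_gap: 0.0684
grip_force: 0.0
```

Run:
```python
from h import *
plan([.56605,-.2647,.005],153.02)
```

```text
t 3.53 tcp [ 0.5678 -0.2669  0.0127] yaw 152.88 F [-0.2 -0.1  0.2] gap 0.0684 -> d [2.6 1.2 7.7] roll -0.14
```

Call:
servo_tool([
  {"grip": 0.2,"x": 1.5,"y": 1,"z": 7,"roll": 0},
  {"grip": 0.2,"x": 0,"y": 0,"z": 0,"roll": 0},
  {"grip": 1,"x": 0,"y": 0,"z": 0,"roll": 0},
  {"grip": 1,"x": 0,"y": 0,"z": 0,"roll": 0},
  {"grip": 1,"x": 0,"y": 0,"z": 0,"roll": 0},
], grip_force=110)

```text
clock: 3.95
tcp_pos: [0.5661, -0.2656, 0.0043]
orientation: [0.0, 0.235, 0.972, -0.0]
wrist_force: [0.3, -0.0, -0.2]
finger_gap: 0.0327
grip_force: 0.0
```

Call:
servo_tool([
  {"grip": 1,"x": 0,"y": 0,"z": 0,"roll": 0},
  {"grip": 1,"x": 0,"y": 0,"z": 0,"roll": 0},
  {"grip": 1,"x": 0,"y": 0,"z": 0,"roll": 0},
  {"grip": 1,"x": 0,"y": 0,"z": 0,"roll": 0},
  {"grip": 1,"x": 0,"y": 0,"z": 0,"roll": 0},
])

```text
clock: 4.37
tcp_pos: [0.5661, -0.2655, 0.0046]
orientation: [0.0, 0.235, 0.972, -0.0]
wrist_force: [-1.2, 1.2, 5.6]
finger_gap: 0.0175
grip_force: 108.6
```

Run:
```python
from h import *
s=env.get_state(); print(s['tcp_pos'],s['ft_torque'],s['grip_force']); plan([.56605,-.2647,.005],153.02)
```

```text
[ 0.56612652 -0.26553881  0.00456783] [0.21660822 0.2621239  0.0574281 ] 108.6384916305542
t 4.37 tcp [ 0.5661 -0.2655  0.0046] yaw 152.79 F [-1.2  1.2  5.6] gap 0.0175 -> d [ 0.5  0.7 -0.4] roll -0.23
```

Call:
servo_tool([
  {"grip": 1,"x": 0,"y": 0,"z": -15,"roll": 0},
  {"grip": 1,"x": 0,"y": 0,"z": -30,"roll": 0},
  {"grip": 1,"x": 0,"y": 0,"z": -40,"roll": 0},
  {"grip": 1,"x": 0,"y": 0,"z": -40,"roll": 0},
  {"grip": 1,"x": 0,"y": 0,"z": -40,"roll": 0},
])

```text
clock: 4.78
tcp_pos: [0.565, -0.2649, 0.1693]
orientation: [-0.001, 0.235, 0.972, 0.0]
wrist_force: [0.8, -1.0, -2.3]
finger_gap: 0.0172
grip_force: 107.8
```

Call:
servo_tool([
  {"grip": 1,"x": 0,"y": 0,"z": -30,"roll": 0},
  {"grip": 1,"x": 0,"y": 0,"z": 0,"roll": 0},
  {"grip": 1,"x": 0,"y": 0,"z": 0,"roll": 0},
])

```text
clock: 5.03
tcp_pos: [0.5669, -0.2661, 0.2006]
orientation: [0.002, 0.235, 0.972, -0.001]
wrist_force: [0.4, -0.6, -3.7]
finger_gap: 0.017
grip_force: 107.9
```

Run:
```python
from h import *
s,im=snap('wrist','w3.png'); plan([.5,.1,.2],209.6,s); print(s['ft_torque'])
```

```text
t 5.03 tcp [ 0.5669 -0.2661  0.2006] yaw 152.79 F [ 0.4 -0.6 -3.7] gap 0.017 -> d [226.9 295.   -0.4] roll -56.81
[0.01907609 0.02539776 0.02922939]
```

View pics/w3.png

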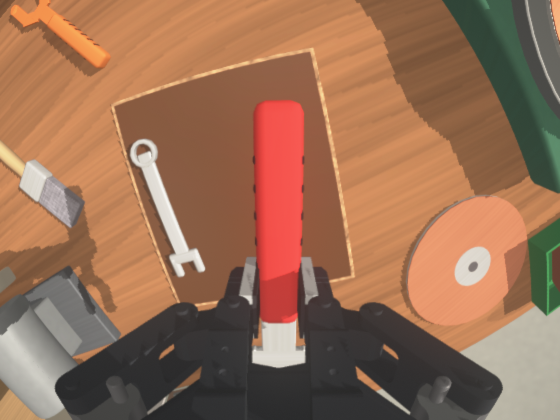

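The wrist view shows the spanner firmly held, with the handle running (279,100)-(282,320) and the fork hidden under the gripper. I'll check its axis in the tool frame, then look at the nut again from the final yaw with the nut beside the handle, so that the calibration errors cancel.

Run:
```python
from h import *
s=env.get_state(); im=cv2.imread('pics/w3.png')[:,:,::-1].copy()
for ims,zt in ((im,s['tcp_pos'][2]+.0174),):
    c,ax,e,pc=grip(ims,s,zt); y=yaw(s); print('axis yaw rel tool-180',np.degrees(np.arctan2(ax[1],ax[0]))-y+180,'len',e,pc)
    q=np.array(s['orientation']); M=R.from_quat(q[[1,2,3,0]]).as_matrix(); tail=c+ax*e[0]-s['tcp_pos'][:2]
    print('tail end in tool',(np.r_[tail,0]@M)*1000,'centre',(np.r_[c-s['tcp_pos'][:2],0]@M)*1000)
    # width vs position along grip (tilt check)
    h=cv2.cvtColor(ims,cv2.COLOR_RGB2HSV); m=(((h[...,0]<6)|(h[...,0]>174))&(h[...,1]>150)&(h[...,2]>110))
    for r in (125,150,175,200,225,250): xs=np.nonzero(m[r,230:330])[0]+230; print(r,xs.min(),xs.max(), np.linalg.norm(onz('wrist',(xs.max()+.5,r),zt,s)-onz('wrist',(xs.min()-.5,r),zt,s)), onz('wrist',((xs.max()+xs.min())/2,r),zt,s)[:2])
g=np.array([.56613,-.26554]); a=np.radians(152.79); o=np.array([.6509,-.3081])
d=o-g; ex=np.array([np.cos(a),np.sin(a)]); ey=np.array([np.sin(a),-np.cos(a)]); print('origin in tool',d@ex*1000,d@ey*1000)
for yw in (209.6,):
    a=np.radians(yw); ex=np.array([np.cos(a),np.sin(a)]); ey=np.array([np.sin(a),-np.cos(a)]); n=np.array([.5409,.1566]); print('view tcp',n-ex*.01-ey*.07,n-ex*.01+ey*.07)
```

```text
axis yaw rel tool-180 0.012585814489483482 len [-0.04299923  0.05597462] [-0.00936579  0.00941069]
tail end in tool [ 8.27931242e+01 -1.84532942e-04  2.59497148e-02] centre [3.97938975e+01 9.26094368e-03 1.24726049e-02]
125 253 303 0.019488968187666537 [ 0.50030032 -0.23186301]
150 254 303 0.01936377533057803 [ 0.50903341 -0.23614867]
175 254 303 0.01970546743941183 [ 0.51786767 -0.24070048]
200 255 302 0.01932985974929499 [ 0.52700572 -0.2454083 ]
225 255 301 0.019428546388867884 [ 0.53648382 -0.25052287]
250 256 301 0.019613767361494665 [ 0.5467402  -0.25557364]
origin in tool -94.84975615240948 0.9111848486777544
view tcp [0.58417088 0.10067477] [0.51501902 0.22240406]
```

Call:
servo_tool([
  {"grip": 1,"x": 8,"y": 19,"z": 0,"roll": 0},
  {"grip": 1,"x": 16,"y": 35,"z": 0,"roll": 0},
  {"grip": 1,"x": 16,"y": 35,"z": 0,"roll": 0},
  {"grip": 1,"x": 16,"y": 35,"z": 0,"roll": 0},
  {"grip": 1,"x": 16,"y": 35,"z": 0,"roll": 0},
])

```text
clock: 5.5
tcp_pos: [0.5726, -0.0892, 0.1954]
orientation: [-0.003, 0.236, 0.972, 0.0]
wrist_force: [0.9, 1.1, -2.0]
finger_gap: 0.0171
grip_force: 108.1
```

Call:
servo_tool([
  {"grip": 1,"x": 16,"y": 35,"z": 0,"roll": 0},
  {"grip": 1,"x": 16,"y": 35,"z": 0,"roll": 0},
  {"grip": 1,"x": 16,"y": 35,"z": 0,"roll": 0},
  {"grip": 1,"x": 16,"y": 35,"z": 0,"roll": 0},
  {"grip": 1,"x": 16,"y": 35,"z": 0,"roll": 0},
])

```text
clock: 5.92
tcp_pos: [0.5814, 0.1029, 0.1956]
orientation: [-0.003, 0.235, 0.972, -0.001]
wrist_force: [0.7, -0.6, -3.3]
finger_gap: 0.0172
grip_force: 108.1
```

Call:
servo_tool([
  {"grip": 1,"x": 0,"y": 0,"z": 0,"roll": -7.1},
  {"grip": 1,"x": 0,"y": 0,"z": 0,"roll": -7.1},
  {"grip": 1,"x": 0,"y": 0,"z": 0,"roll": -7.1},
  {"grip": 1,"x": 0,"y": 0,"z": 0,"roll": -7.1},
  {"grip": 1,"x": 0,"y": 0,"z": 0,"roll": -7.1},
])

```text
clock: 6.33
tcp_pos: [0.5816, 0.1013, 0.1954]
orientation: [-0.003, -0.076, 0.997, 0.0]
wrist_force: [0.5, -0.4, -2.6]
finger_gap: 0.0172
grip_force: 108.3
```

Call:
servo_tool([
  {"grip": 1,"x": 0,"y": 0,"z": 0,"roll": -7.1},
  {"grip": 1,"x": 0,"y": 0,"z": 0,"roll": -7.1},
  {"grip": 1,"x": 0,"y": 0,"z": 0,"roll": -7.1},
  {"grip": 1,"x": 0,"y": 0,"z": 0,"roll": 0},
  {"grip": 1,"x": 0,"y": 0,"z": 0,"roll": 0},
])

```text
clock: 6.75
tcp_pos: [0.5821, 0.101, 0.1964]
orientation: [-0.002, -0.254, 0.967, 0.001]
wrist_force: [-0.9, 0.4, -2.1]
finger_gap: 0.0174
grip_force: 108.3
```

Run:
```python
from h import *
s,im=snap('wrist','w4.png'); plan([.584,.101,.2],209.6,s); print(s['ft_torque'])
```

```text
t 6.75 tcp [0.5821 0.101  0.1964] yaw -150.61 F [-0.9  0.4 -2.1] gap 0.0174 -> d [-1.6 -0.9 -3.6] roll -0.21
[0.0073564  0.01009412 0.04614284]
```

View pics/w4.png

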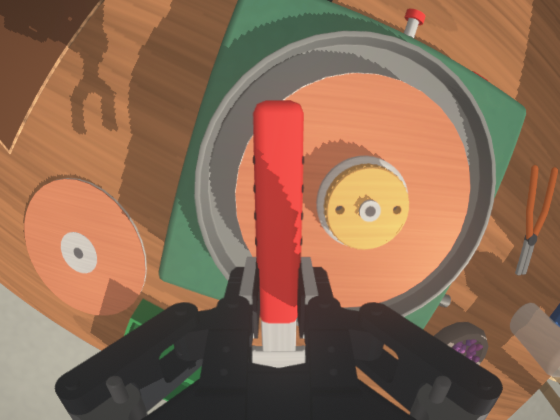

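The view shows the nut in the clear to the right of the handle, with holes at (341,210) and (397,210), already parallel to the image rows.

Run:
```python
from h import *
s=env.get_state(); im=cv2.imread('pics/w4.png')
a=dark(im,(340,210),6); b=dark(im,(397,210),6); A=onz('wrist',a,.12,s);B=onz('wrist',b,.12,s); n=(A+B)/2
an=np.degrees(np.arctan2(*(A-B)[1::-1])); print(a,b,'mid',n,'dist',np.linalg.norm(A-B),'ang',an)
q=np.array(s['orientation']); M=R.from_quat(q[[1,2,3,0]]).as_matrix(); print('nut in tool',(n-s['tcp_pos'])@M*1000, 'need yaw',an+90,'have',yaw(s))
yw=np.radians(an+90); ex=np.array([np.cos(yw),np.sin(yw)]); t=n[:2]+ex*.0956; print(t); plan([t[0],t[1],.135],np.degrees(yw),s)
```

```text
[339.41945491 209.30600487] [396.58884825 209.42950235] mid [0.54266391 0.1549843  0.12      ] dist 0.044125266547768396 ang -60.829339901415466
nut in tool [ 7.90468859 66.37342556 77.01230768] need yaw 29.170660098584534 have -150.6110550169323
[0.62613913 0.20158095]
t 6.8 tcp [0.5824 0.101  0.1969] yaw -150.61 F [ 0.3  0.1 -1.9] gap 0.0175 -> d [-87.6  66.   61.7] roll -179.78
```

Call:
servo_tool([
  {"grip": 1,"x": 23,"y": 16,"z": 8,"roll": 0.2},
  {"grip": 1,"x": 30,"y": 20,"z": 12,"roll": 0},
  {"grip": 1,"x": 30,"y": 20,"z": 16,"roll": 0},
  {"grip": 1,"x": 20.5,"y": 10.4,"z": 14,"roll": 0},
  {"grip": 1,"x": 0,"y": 0,"z": 0,"roll": 0},
])

```text
clock: 7.22
tcp_pos: [0.4508, 0.108, 0.1443]
orientation: [-0.007, -0.253, 0.967, 0.001]
wrist_force: [-1.8, -0.5, -3.1]
finger_gap: 0.0175
grip_force: 108.4
```

Call:
servo_tool([
  {"grip": 1,"x": 0,"y": 0,"z": 0,"roll": 0},
  {"grip": 1,"x": 0,"y": 0,"z": 0,"roll": 0},
])

```text
clock: 7.38
tcp_pos: [0.4614, 0.1081, 0.1492]
orientation: [0.001, -0.253, 0.967, -0.0]
wrist_force: [-0.6, 0.1, -2.9]
finger_gap: 0.0175
grip_force: 108.4
```

Run:
```python
from h import *
s=env.get_state()
a=np.radians(-150.83); ex=np.array([np.cos(a),np.sin(a)]); t=np.array([.54266,.15498])+ex*.0956; plan([t[0],t[1],.126],-150.83,s); print(s['ft_torque'],s['orientation'])
```

```text
t 7.38 tcp [0.4614 0.1081 0.1492] yaw -150.7 F [-0.6  0.1 -2.9] gap 0.0175 -> d [ 1.8  1.4 23.2] roll 0.13
[-0.03084916 -0.0006497   0.03448637] [ 7.01124185e-04 -2.52883911e-01  9.67496366e-01 -1.32292618e-04]
```

Call:
servo_tool([
  {"grip": 1,"x": 0,"y": 0,"z": 15,"roll": 0.1},
  {"grip": 1,"x": 0,"y": 0,"z": 0,"roll": 0},
  {"grip": 1,"x": 0,"y": 0,"z": 0,"roll": 0},
  {"grip": 1,"x": 0,"y": 0,"z": 0,"roll": 0},
  {"grip": 1,"x": 0,"y": 0,"z": 0,"roll": 0},
])

```text
clock: 7.8
tcp_pos: [0.4617, 0.1081, 0.1346]
orientation: [0.001, -0.253, 0.968, -0.0]
wrist_force: [0.4, -0.4, -1.9]
finger_gap: 0.0176
grip_force: 108.5
```

Call:
servo_tool([
  {"grip": 1,"x": 0,"y": 0,"z": 0,"roll": 0},
  {"grip": 1,"x": 0,"y": 0,"z": 0,"roll": 0},
])

```text
clock: 7.97
tcp_pos: [0.4611, 0.1081, 0.1343]
orientation: [0.0, -0.253, 0.968, -0.0]
wrist_force: [-0.3, 0.4, -3.0]
finger_gap: 0.0175
grip_force: 108.5
```

```bash
cat > p.py <<'E'
from h import *
import sys
s=env.get_state(); L=float(sys.argv[1]) if len(sys.argv)>1 else .0956
a=np.radians(-150.83); ex=np.array([np.cos(a),np.sin(a)]); t=np.array([.54266,.15498])+ex*L; plan([t[0],t[1],.1216],-150.83,s)
q=np.array(s['orientation']); M=R.from_quat(q[[1,2,3,0]]).as_matrix(); print('Ft',np.round(np.array(s['wrist_force'])@M,2),'M',np.round(s['ft_torque'],3),np.round(q,4))
E
python3 p.py
```

```text
t 7.97 tcp [0.4611 0.1081 0.1343] yaw -150.72 F [-0.3  0.4 -3. ] gap 0.0175 -> d [ 1.6  1.2 12.7] roll 0.11
Ft [0.1  0.5  2.97] M [-0.055  0.082 -0.012] [ 4.000e-04 -2.527e-01  9.675e-01 -0.000e+00]
```

Call:
servo_tool([
  {"grip": 1,"x": 1.6,"y": 1.2,"z": 9,"roll": 0.1},
  {"grip": 1,"x": 0,"y": 0,"z": 0,"roll": 0},
  {"grip": 1,"x": 0,"y": 0,"z": 0,"roll": 0},
  {"grip": 1,"x": 0,"y": 0,"z": 0,"roll": 0},
  {"grip": 1,"x": 0,"y": 0,"z": 0,"roll": 0},
])

```text
clock: 8.38
tcp_pos: [0.4587, 0.1084, 0.125]
orientation: [0.0, -0.252, 0.968, 0.0]
wrist_force: [0.3, 0.1, -2.9]
finger_gap: 0.0173
grip_force: 108.5
```

```bash
python3 p.py
```

```text
t 8.38 tcp [0.4587 0.1084 0.125 ] yaw -150.81 F [ 0.3  0.1 -2.9] gap 0.0173 -> d [-0.4 -0.2  3.4] roll 0.02
Ft [-0.36 -0.05  2.9 ] M [-0.032  0.027 -0.023] [ 1.000e-04 -2.520e-01  9.677e-01  0.000e+00]
```

Call:
servo_tool([
  {"grip": 1,"x": 0,"y": 0,"z": 1.5,"roll": 0},
  {"grip": 1,"x": 0,"y": 0,"z": 0,"roll": 0},
  {"grip": 1,"x": 0,"y": 0,"z": 1,"roll": 0},
  {"grip": 1,"x": 0,"y": 0,"z": 0,"roll": 0},
])

```text
clock: 8.72
tcp_pos: [0.4586, 0.1083, 0.1223]
orientation: [-0.0, -0.252, 0.968, 0.0]
wrist_force: [0.6, 0.2, -3.1]
finger_gap: 0.0171
grip_force: 108.5
```

```bash
python3 p.py
```

```text
t 8.72 tcp [0.4586 0.1083 0.1223] yaw -150.82 F [ 0.6  0.2 -3.1] gap 0.0171 -> d [-0.5 -0.2  0.7] roll 0.01
Ft [-0.58 -0.11  3.11] M [-0.013  0.057  0.03 ] [-0.     -0.2519  0.9677  0.    ]
```

Call:
servo_tool([
  {"grip": 1,"x": 0,"y": 0,"z": 0.8,"roll": 0},
  {"grip": 1,"x": 0,"y": 0,"z": 0,"roll": 0},
])

```text
clock: 8.88
tcp_pos: [0.4587, 0.1083, 0.1215]
orientation: [-0.0, -0.252, 0.968, 0.0]
wrist_force: [0.4, 0.2, -3.3]
finger_gap: 0.0175
grip_force: 108.5
```

Call:
servo_tool([
  {"grip": 1,"x": 0,"y": 0,"z": 0.5,"roll": 0},
  {"grip": 1,"x": 0,"y": 0,"z": 0,"roll": 0},
])

```text
clock: 9.05
tcp_pos: [0.4587, 0.1083, 0.121]
orientation: [-0.0, -0.252, 0.968, 0.0]
wrist_force: [0.6, 0.6, -3.3]
finger_gap: 0.0177
grip_force: 108.5
```

Call:
servo_tool([
  {"grip": 1,"x": 0,"y": 0,"z": 0.5,"roll": 0},
  {"grip": 1,"x": 0,"y": 0,"z": 0,"roll": 0},
])

```text
clock: 9.22
tcp_pos: [0.4588, 0.1083, 0.1206]
orientation: [0.0, -0.252, 0.968, 0.0]
wrist_force: [-0.4, 0.2, -3.4]
finger_gap: 0.0176
grip_force: 108.5
```

```bash
python3 p.py
```

```text
t 9.22 tcp [0.4588 0.1083 0.1206] yaw -150.82 F [-0.4  0.2 -3.4] gap 0.0176 -> d [-0.4 -0.2 -1. ] roll 0.01
Ft [0.28 0.42 3.45] M [-0.062  0.048 -0.027] [ 0.     -0.2519  0.9677  0.    ]
```

Call:
servo_tool([
  {"grip": 1,"x": 0,"y": 0,"z": 0.5,"roll": 0},
  {"grip": 1,"x": 0,"y": 0,"z": 0,"roll": 0},
])

```text
clock: 9.38
tcp_pos: [0.4587, 0.1084, 0.1201]
orientation: [0.0, -0.252, 0.968, 0.0]
wrist_force: [-0.1, -0.4, -2.0]
finger_gap: 0.0176
grip_force: 108.5
```

Call:
servo_tool([
  {"grip": 1,"x": 0,"y": 0,"z": 0.5,"roll": 0},
  {"grip": 1,"x": 0,"y": 0,"z": 0,"roll": 0},
])

```text
clock: 9.55
tcp_pos: [0.4588, 0.1083, 0.1198]
orientation: [0.0, -0.252, 0.968, 0.0]
wrist_force: [-0.5, -0.5, -1.6]
finger_gap: 0.0172
grip_force: 108.6
```

```bash
python3 p.py
```

```text
t 9.55 tcp [0.4588 0.1083 0.1198] yaw -150.81 F [-0.5 -0.5 -1.6] gap 0.0172 -> d [-0.4 -0.2 -1.8] roll 0.02
Ft [ 0.68 -0.15  1.61] M [0.025 0.057 0.008] [ 2.000e-04 -2.520e-01  9.677e-01  0.000e+00]
```

Call:
servo_tool([
  {"grip": 1,"x": 0,"y": 0,"z": 0.5,"roll": 0},
  {"grip": 1,"x": 0,"y": 0,"z": 0,"roll": 0},
])

```text
clock: 9.72
tcp_pos: [0.4588, 0.1084, 0.1193]
orientation: [0.0, -0.252, 0.968, 0.0]
wrist_force: [-0.5, -0.3, 0.3]
finger_gap: 0.0173
grip_force: 108.8
```

Call:
servo_tool([
  {"grip": 1,"x": 0,"y": 0,"z": 0.5,"roll": 0},
  {"grip": 1,"x": 0,"y": 0,"z": 0,"roll": 0},
])

```text
clock: 9.88
tcp_pos: [0.4589, 0.1083, 0.1188]
orientation: [0.0, -0.252, 0.968, 0.0]
wrist_force: [-1.8, 0.1, 1.7]
finger_gap: 0.0174
grip_force: 109.0
```

```bash
python3 p.py
```

```text
t 9.88 tcp [0.4589 0.1083 0.1188] yaw -150.82 F [-1.8  0.1  1.7] gap 0.0174 -> d [-0.3 -0.1 -2.8] roll 0.01
Ft [ 1.55  1.   -1.71] M [ 0.081 -0.009  0.016] [ 3.000e-04 -2.519e-01  9.677e-01  0.000e+00]
```

Call:
servo_tool([
  {"grip": 1,"x": 0.4,"y": 0,"z": 0.3,"roll": 0},
  {"grip": 1,"x": 0,"y": 0,"z": 0,"roll": 0},
])

```text
clock: 10.05
tcp_pos: [0.4587, 0.1083, 0.1186]
orientation: [0.001, -0.252, 0.968, 0.0]
wrist_force: [-0.6, -0.1, 2.3]
finger_gap: 0.0174
grip_force: 109.0
```

Call:
servo_tool([
  {"grip": 1,"x": 0.4,"y": 0,"z": 0,"roll": 0},
  {"grip": 1,"x": 0,"y": 0,"z": 0,"roll": 0},
])

```text
clock: 10.22
tcp_pos: [0.4585, 0.108, 0.1185]
orientation: [0.001, -0.252, 0.968, -0.0]
wrist_force: [-0.1, -0.1, -2.7]
finger_gap: 0.0174
grip_force: 108.5
```

Call:
servo_tool([
  {"grip": 1,"x": 0.4,"y": 0,"z": 0,"roll": 0},
  {"grip": 1,"x": 0,"y": 0,"z": 0,"roll": 0},
])

```text
clock: 10.38
tcp_pos: [0.4574, 0.1076, 0.1179]
orientation: [-0.0, -0.252, 0.968, -0.0]
wrist_force: [0.3, 0.1, -1.8]
finger_gap: 0.0177
grip_force: 108.5
```

Call:
servo_tool([
  {"grip": 1,"x": 0.4,"y": 0,"z": 0,"roll": 0},
  {"grip": 1,"x": 0,"y": 0,"z": 0,"roll": 0},
])

```text
clock: 10.55
tcp_pos: [0.4573, 0.1075, 0.118]
orientation: [-0.0, -0.252, 0.968, 0.0]
wrist_force: [1.3, 0.2, -3.7]
finger_gap: 0.0175
grip_force: 108.5
```

```bash
python3 p.py
```

```text
t 10.55 tcp [0.4573 0.1075 0.118 ] yaw -150.82 F [ 1.3  0.2 -3.7] gap 0.0175 -> d [-2.1 -0.2 -3.6] roll 0.01
Ft [-1.25 -0.52  3.71] M [ 0.017 -0.213 -0.056] [-1.000e-04 -2.519e-01  9.677e-01  0.000e+00]
```

The force fell back to its free value, so the prongs have dropped in. I'll back off 0.4 mm in x and lower gently.

Call:
servo_tool([
  {"grip": 1,"x": -0.4,"y": 0,"z": 0.5,"roll": 0},
  {"grip": 1,"x": 0,"y": 0,"z": 0.5,"roll": 0},
  {"grip": 1,"x": 0,"y": 0,"z": 0,"roll": 0},
])

```text
clock: 10.8
tcp_pos: [0.4574, 0.1077, 0.1171]
orientation: [-0.0, -0.252, 0.968, 0.0]
wrist_force: [-0.1, 0.6, -1.9]
finger_gap: 0.0173
grip_force: 108.5
```

Call:
servo_tool([
  {"grip": 1,"x": 0,"y": 0,"z": 0.7,"roll": 0},
  {"grip": 1,"x": 0,"y": 0,"z": 0.7,"roll": 0},
  {"grip": 1,"x": 0,"y": 0,"z": 0,"roll": 0},
])

```text
clock: 11.05
tcp_pos: [0.4575, 0.1077, 0.1157]
orientation: [-0.0, -0.252, 0.968, 0.0]
wrist_force: [0.1, -0.2, -2.6]
finger_gap: 0.0168
grip_force: 108.5
```

```bash
python3 p.py .0965
```

```text
t 11.05 tcp [0.4575 0.1077 0.1157] yaw -150.82 F [ 0.1 -0.2 -2.6] gap 0.0168 -> d [-0.9 -0.3 -5.9] roll 0.01
Ft [ 0.   -0.18  2.64] M [-0.037 -0.082 -0.033] [-1.000e-04 -2.519e-01  9.677e-01  1.000e-04]
```

Call:
servo_tool([
  {"grip": 1,"x": 0,"y": 0,"z": 0.7,"roll": 0},
  {"grip": 1,"x": 0,"y": 0,"z": 0.7,"roll": 0},
  {"grip": 1,"x": 0,"y": 0,"z": 0,"roll": 0},
])

```text
clock: 11.3
tcp_pos: [0.4575, 0.1078, 0.1144]
orientation: [-0.0, -0.252, 0.968, 0.0]
wrist_force: [-0.4, 0.3, -1.4]
finger_gap: 0.0173
grip_force: 108.6
```

Call:
servo_tool([
  {"grip": 1,"x": 0,"y": 0,"z": 0.6,"roll": 0},
  {"grip": 1,"x": 0,"y": 0,"z": 0,"roll": 0},
  {"grip": 1,"x": 0,"y": 0,"z": 0,"roll": 0},
])

```text
clock: 11.55
tcp_pos: [0.4576, 0.1078, 0.1141]
orientation: [0.0, -0.252, 0.968, 0.0]
wrist_force: [-1.6, -0.1, 0.6]
finger_gap: 0.0175
grip_force: 108.8
```

```bash
python3 p.py .0965
```

```text
t 11.55 tcp [0.4576 0.1078 0.1141] yaw -150.81 F [-1.6 -0.1  0.6] gap 0.0175 -> d [-0.8 -0.2 -7.5] roll 0.02
Ft [ 1.48  0.73 -0.65] M [0.043 0.181 0.023] [ 0.     -0.252   0.9677  0.    ]
```

Call:
servo_tool([
  {"grip": 1,"x": 0,"y": 0,"z": -0.2,"roll": 0},
  {"grip": 1,"x": 0,"y": 1.7,"z": 0,"roll": 1},
  {"grip": 1,"x": 0,"y": 3.39,"z": 0,"roll": 2},
  {"grip": 1,"x": -0.06,"y": 3.39,"z": 0,"roll": 2},
  {"grip": 1,"x": 0,"y": 0,"z": 0,"roll": 0},
])

```text
clock: 11.97
tcp_pos: [0.454, 0.1154, 0.1143]
orientation: [0.0, -0.209, 0.978, -0.0]
wrist_force: [-0.3, -1.8, -0.6]
finger_gap: 0.0176
grip_force: 108.8
```

```bash
cat > t.py <<'E'
from h import *
s=env.get_state(); n=np.array([.54266,.15498]); r=s['tcp_pos'][:2]-n; F=s['wrist_force']
q=np.array(s['orientation']); M=R.from_quat(q[[1,2,3,0]]).as_matrix()
rt=np.r_[r,0]@M*1000
print('t',round(s['clock'],2),'yaw',round(yaw(s),2),'turned',round(-150.82-yaw(s)+(360 if yaw(s)>0 else 0),2),'rel nut in tool mm',np.round(rt[:2],2),'z',round(s['tcp_pos'][2],4),'Ft',np.round(F@M,1),'Mz',round(s['ft_torque'][2],3),'TORQUE',round(s['ft_torque'][2]+r[0]*F[1]-r[1]*F[0],3),'gap',round(s['finger_gap'],4))
E
python3 t.py
```

```text
t 11.97 yaw -155.89 turned 5.07 rel nut in tool mm [9.714e+01 7.000e-02] z 0.1143 Ft [ 1.  -1.5  0.6] Mz -0.087 TORQUE 0.063 gap 0.0176
```

Call:
servo_tool([
  {"grip": 1,"x": -0.06,"y": 3.39,"z": 0,"roll": 2},
  {"grip": 1,"x": -0.06,"y": 3.39,"z": 0,"roll": 2},
  {"grip": 1,"x": -0.06,"y": 3.39,"z": 0,"roll": 2},
  {"grip": 1,"x": -0.06,"y": 3.39,"z": 0,"roll": 2},
  {"grip": 1,"x": 0,"y": 0,"z": 0,"roll": 0},
])

```text
clock: 12.38
tcp_pos: [0.4493, 0.128, 0.1143]
orientation: [0.0, -0.141, 0.99, -0.0]
wrist_force: [0.2, -2.4, 0.0]
finger_gap: 0.0175
grip_force: 108.8
```

```bash
python3 t.py
```

```text
t 12.38 yaw -163.83 turned 13.01 rel nut in tool mm [97.13  0.12] z 0.1143 Ft [ 0.5 -2.4 -0. ] Mz -0.105 TORQUE 0.127 gap 0.0175
```

Call:
servo_tool([
  {"grip": 1,"x": -0.06,"y": 3.39,"z": 0,"roll": 2},
  {"grip": 1,"x": -0.06,"y": 3.39,"z": 0,"roll": 2},
  {"grip": 1,"x": 0,"y": 1.7,"z": 0,"roll": 1},
  {"grip": 1,"x": 0,"y": 0,"z": 0,"roll": 0},
  {"grip": 1,"x": 0,"y": 0,"z": 0,"roll": 0},
])

```text
clock: 12.8
tcp_pos: [0.4474, 0.1361, 0.1142]
orientation: [0.0, -0.098, 0.995, -0.0]
wrist_force: [-0.4, -1.0, -0.3]
finger_gap: 0.0176
grip_force: 108.8
```

```bash
python3 t.py
```

```text
t 12.8 yaw -168.75 turned 17.93 rel nut in tool mm [9.715e+01 4.000e-02] z 0.1142 Ft [ 0.6 -0.9  0.3] Mz -0.036 TORQUE 0.053 gap 0.0176
```

Call:
servo_tool([
  {"grip": 1,"x": -0.04,"y": 2.54,"z": 0,"roll": 1.5},
  {"grip": 1,"x": -0.06,"y": 2.54,"z": 0,"roll": 1.5},
  {"grip": 1,"x": 0,"y": 0,"z": 0,"roll": 0},
])

```text
clock: 13.05
tcp_pos: [0.4465, 0.1412, 0.1142]
orientation: [0.0, -0.071, 0.997, -0.0]
wrist_force: [0.1, -2.0, -1.1]
finger_gap: 0.0171
grip_force: 108.8
```

```bash
python3 t.py
```

```text
t 13.05 yaw -171.8 turned 20.98 rel nut in tool mm [9.716e+01 9.000e-02] z 0.1142 Ft [ 0.2 -2.   1.1] Mz -0.042 TORQUE 0.149 gap 0.0171
```

Call:
servo_tool([
  {"grip": 1,"x": -0.05,"y": 2.97,"z": 0,"roll": 1.75},
  {"grip": 1,"x": -0.05,"y": 2.97,"z": 0,"roll": 1.75},
  {"grip": 1,"x": 0,"y": 0,"z": 0,"roll": 0},
])

```text
clock: 13.3
tcp_pos: [0.4458, 0.1471, 0.1142]
orientation: [0.0, -0.041, 0.999, -0.0]
wrist_force: [0.1, -2.7, 0.1]
finger_gap: 0.0174
grip_force: 108.8
```

```bash
python3 t.py
```

```text
t 13.3 yaw -175.28 turned 24.46 rel nut in tool mm [97.13  0.14] z 0.1142 Ft [ 0.1 -2.7 -0.1] Mz -0.119 TORQUE 0.146 gap 0.0174
```

Call:
servo_tool([
  {"grip": 1,"x": -0.05,"y": 2.97,"z": 0,"roll": 1.75},
  {"grip": 1,"x": -0.05,"y": 2.97,"z": 0,"roll": 1.75},
  {"grip": 1,"x": 0,"y": 0,"z": 0,"roll": 0},
])

```text
clock: 13.55
tcp_pos: [0.4455, 0.153, 0.1141]
orientation: [0.0, -0.011, 1.0, -0.0]
wrist_force: [0.8, -3.0, -0.1]
finger_gap: 0.0172
grip_force: 108.8
```

```bash
python3 t.py
```

```text
t 13.55 yaw -178.76 turned 27.94 rel nut in tool mm [97.16  0.14] z 0.1141 Ft [-0.8 -3.   0.1] Mz -0.149 TORQUE 0.142 gap 0.0172
```

Call:
servo_tool([
  {"grip": 1,"x": -0.05,"y": 2.97,"z": 0,"roll": 1.75},
  {"grip": 1,"x": -0.05,"y": 2.97,"z": 0,"roll": 1.75},
  {"grip": 1,"x": 0,"y": 0,"z": 0,"roll": 0},
])

```text
clock: 13.8
tcp_pos: [0.4456, 0.1589, 0.1142]
orientation: [0.0, 0.02, 1.0, -0.0]
wrist_force: [0.0, -2.8, -0.1]
finger_gap: 0.0171
grip_force: 108.8
```

```bash
python3 t.py
```

```text
t 13.8 yaw 177.76 turned 31.42 rel nut in tool mm [97.16  0.12] z 0.1142 Ft [-0.2 -2.8  0.1] Mz -0.153 TORQUE 0.117 gap 0.0171
```

Call:
servo_tool([
  {"grip": 1,"x": -0.05,"y": 2.97,"z": 0,"roll": 1.75},
  {"grip": 1,"x": -0.05,"y": 2.97,"z": 0,"roll": 1.75},
  {"grip": 1,"x": 0,"y": 0,"z": 0,"roll": 0},
])

```text
clock: 14.05
tcp_pos: [0.446, 0.1648, 0.1141]
orientation: [0.0, 0.05, 0.999, -0.0]
wrist_force: [0.8, -3.2, -0.2]
finger_gap: 0.0175
grip_force: 108.8
```

```bash
python3 t.py
```

```text
t 14.05 yaw 174.26 turned 34.92 rel nut in tool mm [97.16  0.11] z 0.1141 Ft [-1.1 -3.1  0.2] Mz -0.165 TORQUE 0.133 gap 0.0175
```

Call:
servo_tool([
  {"grip": 1,"x": -0.05,"y": 2.97,"z": 0,"roll": 1.75},
  {"grip": 1,"x": -0.05,"y": 2.97,"z": 0,"roll": 1.75},
  {"grip": 1,"x": 0,"y": 0,"z": 0,"roll": 0},
])

```text
clock: 14.3
tcp_pos: [0.4468, 0.1707, 0.1141]
orientation: [0.0, 0.08, 0.997, -0.0]
wrist_force: [1.5, -2.6, 0.4]
finger_gap: 0.0173
grip_force: 108.8
```

```bash
python3 t.py
```

```text
t 14.3 yaw 170.77 turned 38.41 rel nut in tool mm [97.15  0.15] z 0.1141 Ft [-1.9 -2.3 -0.4] Mz -0.135 TORQUE 0.089 gap 0.0173
```

Call:
servo_tool([
  {"grip": 1,"x": -0.05,"y": 2.97,"z": 0,"roll": 1.75},
  {"grip": 1,"x": -0.05,"y": 2.97,"z": 0,"roll": 1.75},
  {"grip": 1,"x": 0,"y": 0,"z": 0,"roll": 0},
])

```text
clock: 14.55
tcp_pos: [0.4479, 0.1765, 0.1141]
orientation: [0.0, 0.111, 0.994, -0.0]
wrist_force: [1.8, -2.7, -0.0]
finger_gap: 0.0175
grip_force: 108.8
```

```bash
python3 t.py
```

```text
t 14.55 yaw 167.28 turned 41.9 rel nut in tool mm [9.712e+01 9.000e-02] z 0.1141 Ft [-2.3 -2.3  0. ] Mz -0.125 TORQUE 0.097 gap 0.0175
```

Call:
servo_tool([
  {"grip": 1,"x": -0.05,"y": 2.97,"z": 0,"roll": 1.75},
  {"grip": 1,"x": -0.05,"y": 2.97,"z": 0,"roll": 1.75},
  {"grip": 1,"x": 0,"y": 0,"z": 0,"roll": 0},
])

```text
clock: 14.8
tcp_pos: [0.4492, 0.1815, 0.114]
orientation: [0.0, 0.141, 0.99, -0.001]
wrist_force: [0.8, -5.8, -0.1]
finger_gap: 0.0174
grip_force: 109.0
```

```bash
python3 t.py
```

```text
t 14.8 yaw 163.82 turned 45.36 rel nut in tool mm [97.14 -0.59] z 0.114 Ft [-2.4 -5.4  0.1] Mz 0.412 TORQUE 0.935 gap 0.0174
```

It bears (0.94 N m). Small steps from here.

Call:
servo_tool([
  {"grip": 1,"x": 0,"y": 0.85,"z": 0,"roll": 0.5},
  {"grip": 1,"x": 0,"y": 0.85,"z": 0,"roll": 0.5},
  {"grip": 1,"x": 0,"y": 0,"z": 0,"roll": 0},
])

```text
clock: 15.05
tcp_pos: [0.4495, 0.1827, 0.114]
orientation: [0.0, 0.149, 0.989, -0.001]
wrist_force: [0.5, -6.7, -0.4]
finger_gap: 0.0171
grip_force: 109.0
```

```bash
python3 t.py
```

```text
t 15.05 yaw 162.89 turned 46.29 rel nut in tool mm [97.16 -0.91] z 0.114 Ft [-2.4 -6.3  0.4] Mz 0.646 TORQUE 1.258 gap 0.0171
```

Call:
servo_tool([
  {"grip": 1,"x": 0,"y": 0.7,"z": 0,"roll": 0.4},
  {"grip": 1,"x": 0,"y": 0,"z": 0,"roll": 0},
  {"grip": 1,"x": 0,"y": 0,"z": 0,"roll": 0},
  {"grip": 1,"x": 0,"y": 0,"z": 0,"roll": 0},
  {"grip": 1,"x": 0,"y": 0,"z": 0,"roll": 0},
])

```text
clock: 15.47
tcp_pos: [0.4497, 0.1832, 0.114]
orientation: [0.0, 0.152, 0.988, -0.001]
wrist_force: [0.4, -6.6, -0.1]
finger_gap: 0.0172
grip_force: 109.1
```

```bash
python3 t.py
```

```text
t 15.47 yaw 162.5 turned 46.68 rel nut in tool mm [97.14 -1.03] z 0.114 Ft [-2.4 -6.2  0.1] Mz 0.637 TORQUE 1.239 gap 0.0172
```

Call:
servo_tool([
  {"grip": 1,"x": 0,"y": 0.85,"z": 0,"roll": 0.5},
  {"grip": 1,"x": 0,"y": 0,"z": 0,"roll": 0},
  {"grip": 1,"x": 0,"y": 0,"z": 0,"roll": 0},
  {"grip": 1,"x": 0,"y": 0,"z": 0,"roll": 0},
])

```text
clock: 15.8
tcp_pos: [0.4499, 0.184, 0.114]
orientation: [0.0, 0.156, 0.988, -0.002]
wrist_force: [0.6, -6.7, -0.3]
finger_gap: 0.0169
grip_force: 109.1
```

```bash
python3 t.py
```

```text
t 15.8 yaw 162.0 turned 47.18 rel nut in tool mm [97.17 -1.08] z 0.114 Ft [-2.6 -6.2  0.3] Mz 0.72 TORQUE 1.326 gap 0.0169
```

Held at about 1.33 N m (30 N per prong): firm. I'll ease off within the play, then lift.

Call:
servo_tool([
  {"grip": 1,"x": 0,"y": -1.7,"z": 0,"roll": -1},
  {"grip": 1,"x": 0,"y": -1.7,"z": 0,"roll": -1},
  {"grip": 1,"x": 0,"y": 0,"z": 0,"roll": 0},
])

```text
clock: 16.05
tcp_pos: [0.4493, 0.1818, 0.1141]
orientation: [0.0, 0.14, 0.99, -0.0]
wrist_force: [2.0, -3.3, -0.1]
finger_gap: 0.0179
grip_force: 108.8
```

```bash
python3 t.py
```

```text
t 16.05 yaw 163.89 turned 45.29 rel nut in tool mm [97.14 -0.14] z 0.1141 Ft [-2.8 -2.7  0.1] Mz 0.121 TORQUE 0.379 gap 0.0179
```

Call:
servo_tool([
  {"grip": 1,"x": -0.3,"y": -1.5,"z": 0,"roll": -0.7},
  {"grip": 1,"x": 0,"y": 0,"z": 0,"roll": 0},
  {"grip": 1,"x": 0,"y": 0,"z": 0,"roll": 0},
])

```text
clock: 16.3
tcp_pos: [0.4491, 0.1809, 0.1142]
orientation: [0.0, 0.135, 0.991, 0.0]
wrist_force: [1.0, -1.1, -0.6]
finger_gap: 0.0175
grip_force: 108.8
```

```bash
python3 t.py
```

```text
t 16.3 yaw 164.5 turned 44.68 rel nut in tool mm [97.1  0. ] z 0.1142 Ft [-1.3 -0.8  0.6] Mz -0.046 TORQUE 0.034 gap 0.0175
```

Unloaded. Lifting straight up, slowly at first.

Call:
servo_tool([
  {"grip": 1,"x": 0,"y": 0,"z": -2,"roll": 0},
  {"grip": 1,"x": 0,"y": 0,"z": -2,"roll": 0},
  {"grip": 1,"x": 0,"y": 0,"z": -3,"roll": 0},
  {"grip": 1,"x": 0,"y": 0,"z": -3,"roll": 0},
  {"grip": 1,"x": 0,"y": 0,"z": -5,"roll": 0},
])

```text
clock: 16.72
tcp_pos: [0.448, 0.181, 0.129]
orientation: [-0.001, 0.135, 0.991, 0.0]
wrist_force: [-0.9, 0.1, -2.3]
finger_gap: 0.0174
grip_force: 108.4
```

Call:
servo_tool([
  {"grip": 1,"x": 0,"y": 0,"z": -15,"roll": 0},
  {"grip": 1,"x": 0,"y": 0,"z": -30,"roll": 0},
  {"grip": 1,"x": 0,"y": 0,"z": -25,"roll": 0},
  {"grip": 1,"x": 0,"y": 0,"z": 0,"roll": 0},
  {"grip": 1,"x": 0,"y": 0,"z": 0,"roll": 0},
])

```text
clock: 17.13
tcp_pos: [0.4498, 0.1813, 0.2007]
orientation: [0.001, 0.135, 0.991, 0.001]
wrist_force: [-0.2, 0.5, -3.2]
finger_gap: 0.0173
grip_force: 108.6
```

Run:
```python
from h import *
s,im=snap('wrist','w5.png'); c,ax,e,pc=grip(im,s,s['tcp_pos'][2]+.0174); print('spanner yaw rel',(np.degrees(np.arctan2(ax[1],ax[0]))-yaw(s)+180+180)%360-180)
h=cv2.cvtColor(im,cv2.COLOR_RGB2HSV); m=(((h[...,0]<6)|(h[...,0]>174))&(h[...,1]>150)&(h[...,2]>110))
for r in (125,175,225,250): xs=np.nonzero(m[r,220:340])[0]; print(r,xs.min()+220,xs.max()+220)
s=env.get_state(); plan([.5661,-.2655,s['tcp_pos'][2]],152.8,s)
```

```text
spanner yaw rel -0.2670517156815322
125 254 303
175 255 302
225 255 301
250 256 300
t 17.18 tcp [0.4489 0.181  0.1992] yaw 164.5 F [-0.9 -1.2 -3.1] gap 0.0177 -> d [-2.323e+02 -3.989e+02 -2.000e-01] roll 11.7
```

Call:
servo_tool([
  {"grip": 1,"x": -9,"y": -16,"z": 0,"roll": 0},
  {"grip": 1,"x": -19,"y": -33,"z": 0,"roll": 0},
  {"grip": 1,"x": -20,"y": -34,"z": 0,"roll": 0},
  {"grip": 1,"x": -20,"y": -34,"z": 0,"roll": 0},
  {"grip": 1,"x": -20,"y": -34,"z": 0,"roll": 0},
])

```text
clock: 17.6
tcp_pos: [0.4922, 0.0106, 0.1973]
orientation: [-0.002, 0.134, 0.991, 0.0]
wrist_force: [0.7, 0.4, -3.3]
finger_gap: 0.0176
grip_force: 108.6
```

Call:
servo_tool([
  {"grip": 1,"x": -20,"y": -34,"z": 0,"roll": 0},
  {"grip": 1,"x": -20,"y": -34,"z": 0,"roll": 0},
  {"grip": 1,"x": -20,"y": -34,"z": 0,"roll": 0},
  {"grip": 1,"x": -20,"y": -34,"z": 0,"roll": 0},
  {"grip": 1,"x": -20,"y": -34,"z": 0,"roll": 0},
])

```text
clock: 18.02
tcp_pos: [0.5433, -0.1801, 0.197]
orientation: [-0.002, 0.135, 0.991, 0.001]
wrist_force: [1.3, 0.1, -1.7]
finger_gap: 0.0176
grip_force: 108.6
```

Call:
servo_tool([
  {"grip": 1,"x": -20,"y": -34,"z": 0,"roll": 0},
  {"grip": 1,"x": -20,"y": -34,"z": 0,"roll": 0},
  {"grip": 1,"x": -4,"y": -10,"z": 0,"roll": 0},
  {"grip": 1,"x": 0,"y": 0,"z": 0,"roll": 7},
  {"grip": 1,"x": 0,"y": 0,"z": 0,"roll": 4.7},
])

```text
clock: 18.43
tcp_pos: [0.5647, -0.2664, 0.1962]
orientation: [-0.002, 0.239, 0.971, 0.001]
wrist_force: [0.2, 0.4, -2.6]
finger_gap: 0.0171
grip_force: 108.7
```

Call:
servo_tool([
  {"grip": 1,"x": 0,"y": 0,"z": 20,"roll": 0},
  {"grip": 1,"x": 0,"y": 0,"z": 40,"roll": 0},
  {"grip": 1,"x": 0,"y": 0,"z": 40,"roll": 0},
  {"grip": 1,"x": 0,"y": 0,"z": 30,"roll": 0},
  {"grip": 1,"x": 0,"y": 0,"z": 0,"roll": 0},
])

```text
clock: 18.85
tcp_pos: [0.5598, -0.2615, 0.06]
orientation: [-0.008, 0.235, 0.972, 0.003]
wrist_force: [-2.4, 0.0, -4.0]
finger_gap: 0.0175
grip_force: 108.5
```

Call:
servo_tool([
  {"grip": 1,"x": 0,"y": 0,"z": 0,"roll": 0},
  {"grip": 1,"x": 0,"y": 0,"z": 0,"roll": 0},
  {"grip": 1,"x": 0,"y": 0,"z": 0,"roll": 0},
])

```text
clock: 19.1
tcp_pos: [0.5675, -0.2666, 0.0716]
orientation: [0.002, 0.235, 0.972, -0.001]
wrist_force: [0.1, -0.3, -2.3]
finger_gap: 0.0175
grip_force: 108.6
```

Run:
```python
from h import *
plan([.5661,-.2655,.0055],152.8)
```

```text
t 19.1 tcp [ 0.5675 -0.2666  0.0716] yaw 152.8 F [ 0.1 -0.3 -2.3] gap 0.0175 -> d [ 2.   0.4 66.1] roll -0.0
```

Call:
servo_tool([
  {"grip": 1,"x": 1,"y": 0,"z": 20,"roll": 0},
  {"grip": 1,"x": 0,"y": 0,"z": 20,"roll": 0},
  {"grip": 1,"x": 0,"y": 0,"z": 14,"roll": 0},
  {"grip": 1,"x": 0,"y": 0,"z": 6,"roll": 0},
  {"grip": 1,"x": 0,"y": 0,"z": 0,"roll": 0},
])

```text
clock: 19.52
tcp_pos: [0.5652, -0.2653, 0.0094]
orientation: [0.0, 0.235, 0.972, 0.0]
wrist_force: [0.8, 0.5, -2.0]
finger_gap: 0.0174
grip_force: 108.7
```

Call:
servo_tool([
  {"grip": 1,"x": 0,"y": 0,"z": 0,"roll": 0},
  {"grip": 1,"x": 0,"y": 0,"z": 2,"roll": 0},
  {"grip": 1,"x": 0,"y": 0,"z": 1,"roll": 0},
  {"grip": 1,"x": 0,"y": 0,"z": 1,"roll": 0},
  {"grip": 1,"x": 0,"y": 0,"z": 0,"roll": 0},
])

```text
clock: 19.93
tcp_pos: [0.5652, -0.2654, 0.0055]
orientation: [0.0, 0.235, 0.972, -0.0]
wrist_force: [-0.0, 0.2, -2.1]
finger_gap: 0.0175
grip_force: 108.7
```

Run:
```python
from h import *
plan([.5661,-.2655,.0046],152.8)
```

```text
t 19.93 tcp [ 0.5652 -0.2654  0.0055] yaw 152.79 F [-0.   0.2 -2.1] gap 0.0175 -> d [-0.8  0.3  0.9] roll -0.01
```

Call:
servo_tool([
  {"grip": 1,"x": 0,"y": 0,"z": 0.7,"roll": 0},
  {"grip": 1,"x": 0,"y": 0,"z": 0,"roll": 0},
  {"grip": 0.6,"x": 0,"y": 0,"z": 0,"roll": 0},
  {"grip": 0.4,"x": 0,"y": 0,"z": 0,"roll": 0},
  {"grip": 0.2,"x": 0,"y": 0,"z": 0,"roll": 0},
])

```text
clock: 20.35
tcp_pos: [0.5654, -0.2655, 0.0048]
orientation: [0.0, 0.235, 0.972, -0.0]
wrist_force: [0.6, -0.8, -0.1]
finger_gap: 0.0532
grip_force: 0.0
```

Call:
servo_tool([
  {"grip": 0.2,"x": 0,"y": 0,"z": 0,"roll": 0},
  {"grip": 0.2,"x": 0,"y": 0,"z": 0,"roll": 0},
  {"grip": 0.2,"x": 0,"y": 0,"z": 0,"roll": 0},
  {"grip": 0.2,"x": 0,"y": 0,"z": 0,"roll": 0},
])

```text
clock: 20.68
tcp_pos: [0.565, -0.2653, 0.0045]
orientation: [0.0, 0.235, 0.972, 0.0]
wrist_force: [-1.1, -0.2, -0.8]
finger_gap: 0.0682
grip_force: 0.0
```

Call:
servo_tool([
  {"grip": 0.2,"x": 0,"y": 0,"z": -10,"roll": 0},
  {"grip": 0.2,"x": 0,"y": 0,"z": -25,"roll": 0},
  {"grip": 0.2,"x": 0,"y": 0,"z": -40,"roll": 0},
  {"grip": 0.2,"x": 0,"y": 0,"z": -40,"roll": 0},
  {"grip": 0.2,"x": 0,"y": 0,"z": -40,"roll": 0},
])

```text
clock: 21.1
tcp_pos: [0.5645, -0.265, 0.1616]
orientation: [-0.0, 0.235, 0.972, 0.0]
wrist_force: [-0.2, -0.3, -0.6]
finger_gap: 0.0685
grip_force: 0.0
```

Call:
servo_tool([
  {"grip": 0.2,"x": 0,"y": 0,"z": 0,"roll": 0},
  {"grip": 0.2,"x": 0,"y": 0,"z": 0,"roll": 0},
  {"grip": 0.2,"x": 0,"y": 0,"z": 0,"roll": 0},
  {"grip": 0.2,"x": 0,"y": 0,"z": 0,"roll": 0},
])

```text
clock: 21.43
tcp_pos: [0.5641, -0.2647, 0.1582]
orientation: [-0.001, 0.235, 0.972, 0.0]
wrist_force: [0.6, 0.3, -0.5]
finger_gap: 0.0683
grip_force: 0.0
```

Run:
```python
from h import *
s,im=snap('wrist','w6.png'); c,ax,e,pc=grip(im,s,.022); print('spanner',c+ax*.129,ax,e,pc); snap('top','top1.png')
a,b=(cv2.imread('pics/'+f).astype(float) for f in('top0.png','top1.png')); d=np.abs(a-b).max(2)
print({k:round(float(d[v-10:v+10,u-10:u+10].mean()),1) for k,(u,v) in dict(wrench=(415,198),geode=(144,160),jar=(138,274),bottle=(95,188),brush=(465,240),lap=(314,123),pliers=(150,232)).items()})
```

```text
spanner [ 0.64920535 -0.30877576] [ 0.88829117 -0.45928074] [-0.04828899  0.05171487] [-0.00979628  0.00986088]
{'wrench': 70.2, 'geode': 8.8, 'jar': 12.7, 'bottle': 11.5, 'brush': 13.5, 'lap': 15.1, 'pliers': 10.5}
```

View pics/w6.png

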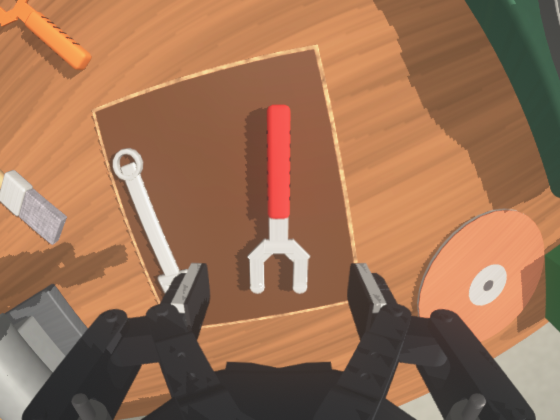

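The spanner lies flat and released in its old place: grip (280,105)-(278,217), prongs at (257,289) and (300,289). The wrench and the rest are unmoved (the wrench's difference in the top view is the arm covering it). I'll hand in.

```bash
python3 -c "
from workcell import env
print(env.hand_in())"
```

```text
the job is handed in; nothing more can be done
None
```

Job handed in at about 21.5 s, with no verdict returned: the prongs dropped fully in under light pressure, the nut was turned about 45° clockwise to bearing and pulled up to about 1.3 N m by the wrist sensor (about 30 N per prong), and the spanner lies released and flat on the mat, with no bystander seen to have moved.

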